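# Turn round the row of model paints

### The arm

A 6-joint arm with a two-finger parallel gripper is mounted at the origin on the work surface. World frame = base frame: x ahead of the robot, y to its left, z up, the work surface at z = 0. Lengths are in m, angles in rad, forces in N, time in s.
With the tool pointing down it reaches from about 0.375 to 0.975 m from the base axis. Payload 3.8 kg.
Tool frame: the origin (TCP) lies midway between the tips of the shut fingers; the grasp point (between the pads) lies 19 mm behind it; z points along the fingers, y is the line along which they close (so a half turn about z gives the same grasp; the last joint's range is limited). The gripper opens to 88 mm and grips with 3 to 60 N. Pads are 18 mm wide; open, the fingers measure 123 mm over their backs; the gripper's body (75 mm by 187 mm) begins 45 mm behind the grasp point.
Start: joints at [1.096, 0.264, 1.604, -0, 1.274, -0.037], TCP at [0.286, 0.611, 0.239] pointing down, gripper open.
Joint ranges: [-2.63, 2.63], [-0.94, 2.18], [0.31, 2.57], [-1.31, 4.45], [0, 2.66], [-2.55, 2.55]. Speed limits (rad/s): [2.57, 2.57, 3.14, 3.14, 3.14, 3.14].

### API

Orientations are given as a rotation vector (axis times angle).
In Python, from cell import manip, inverse_kinematics, cams, order gives the robot as it stands. Calls block until the motion is done:
- manip.move_pose(position, orientation): joint-space move of the TCP to a pose.
- manip.move_linear(position, rate=0.15, rot=None): straight line of the TCP; rot=None keeps the orientation; rate is the mean speed in m/s.
- manip.set_joints(angles): joint-space move.
- manip.set_gripper(opening, force=None): finger opening in m; force is the grip in N (None keeps the last); returns when the fingers have stopped.
- manip.dwell(seconds).
- inverse_kinematics(position, orientation): joint angles nearest the present ones, or None.
- manip.state(): the state.
- cams.capture(name): name is "scene" or "side" or "wrist"; returns a dict with "image" (480x640x3 uint8, blue, green, red), "z_map" (480x640 float32, m along the optical axis (not along the pixel's ray), 0 where there is no reading), "intrinsics" (3x3 intrinsics, pixels), "k1" (the pictures are not rectified: a ray, as slopes to the right and down, at radius r is drawn at 1 + k1 r^2 times it, then the intrinsics apply), "position" and "orientation" of the camera in the world; the wrist camera has in their place "T_tool_cam" (4x4, takes a point from camera to tool coordinates, whose origin is the TCP and whose axes are the flange's). Camera axes: x right, y down, z forward; pixel columns grow to the right and rows downward; lengths in m; the calibration is good to about 2 mm. A picture is of the moment at which its call begins: read the wrist's pose just before it.
A pose or a line that the arm cannot do raises manip.IKError and nothing moves.
- order.close_job(): hands the job in; it is judged then, once.
The state is a dict: "clock": time; "joint_pos": joint angles; "joint_velocities": joint speeds; "tau": joint torques, N m; "tool_pos": TCP position; "tcp_rot": TCP orientation; "contact_force": force on the tool from outside, world axes, zero at the start; "moment": the same for the moment, N m; "gripper_width": finger opening in m; "grasp_force": force on a finger pad.
Only numpy, scipy, OpenCV 4.12 (cv2) and the standard library are available. Lean on these libraries where they do the work, as an engineer would, in place of code of your own. Each camera call takes 0.05 s, during which the arm holds its last target. There are 200 camera calls.

### The job

The four containers on the plywood board stand in the order in which their coats went on. Move them one by one into the wooden pocket rack in the reverse order, so that the one farthest left on the board stands in the rack's rightmost pocket and so on (left and right as the robot sees them), each upright on the floor of its own pocket and let go. Do not drop them or tip them over, and leave the roll of tape, the craft knife and the spray bottle where they are.

Things in the scene. Friction and masses are not known exactly. Their poses are not given: they have to be found in the camera images.
- jar: squat round glass paint jar with a wide white screw lid: body 40 mm in diameter and 40 mm high, lid 39 mm in diameter, 52 mm high in all, about 0.09 kg. Loose. Origin at the centre of its underside, z up along its height.
- dropper: slim white plastic dropper bottle with a black pointed nozzle: body 28 mm in diameter and 54 mm high, 82 mm high in all, about 0.05 kg. Loose. Origin at the centre of its underside, z up along its height.
- cement: square amber glass bottle of plastic cement with a narrow round black cap: body 32 x 32 mm and 44 mm high, cap 24 mm in diameter, 66 mm high in all, about 0.1 kg. Loose. Its x and y axes are square to its flat sides. Origin at the centre of its underside, z up along its height.
- can: small round bare aluminium spray can with a grey cap: body 34 mm in diameter and 62 mm high, cap 26 mm in diameter, 85 mm high in all, about 0.1 kg. Loose. Origin at the centre of its underside, z up along its height.
- coaster_a: round cork coaster, 58 mm across, 6 mm thick, fixed on the plywood board; the jar stands on it at the start. It stays on the board and so marks where the jar came from. All four coasters look alike. Origin at the centre of its underside, z up; its top is 6 mm above the origin.
- coaster_b: round cork coaster, 58 mm across, 6 mm thick, fixed on the plywood board; the dropper stands on it at the start. It stays on the board and so marks where the dropper came from. All four coasters look alike. Origin at the centre of its underside, z up; its top is 6 mm above the origin.
- coaster_c: round cork coaster, 58 mm across, 6 mm thick, fixed on the plywood board; the cement stands on it at the start. It stays on the board and so marks where the cement came from. All four coasters look alike. Origin at the centre of its underside, z up; its top is 6 mm above the origin.
- coaster_d: round cork coaster, 58 mm across, 6 mm thick, fixed on the plywood board; the can stands on it at the start. It stays on the board and so marks where the can came from. All four coasters look alike. Origin at the centre of its underside, z up; its top is 6 mm above the origin.
- coat_board: the rack to empty: flat pale plywood board, 90 mm (x) by 276 mm (y) and 10 mm thick, fixed, with the four coasters in a row along its y axis, centred on x = 0 at y = -99, -33, 33 and 99 mm (66 mm apart). Origin at the centre of its underside, z up; its own y axis points roughly to the robot's left (within 0.4 rad).
- pocket_rack: the rack to fill: fixed brown wooden rack, 70 (x) by 269 (y) mm, four open pockets in a row along y, centred on x = 0 at y = -99, -33, 33 and 99 mm. Each is 60 by 61 mm inside; floor 5 mm above the origin, walls 5 mm thick reaching 15 mm above the origin. Origin at the centre of its underside, z up; its y axis points to the robot's left within 0.4 rad.
- tape: roll of yellow masking tape lying flat, 100 mm across, 25 mm high, loose; to be left alone. Origin at the centre of its underside.
- knife: orange craft knife lying on the table, 124 mm long along its x axis (handle from x = -72 to 12 mm, steel blade on to 52 mm), 9 mm high, loose; to be left alone. Origin on its underside.
- sprayer: red spray bottle, 72 mm across, 182 mm tall, loose; to be left alone. Origin at the centre of its underside.

How it is judged:
At the end, for the whole second after the job is handed in: each container stands in the pocket that mirrors its coaster's place on the board (leftmost to rightmost), its centre within 19 mm of the pocket's centre along both rack axes, its underside within 4 mm of the pocket floor, within 0.12 rad of upright, released and at rest (slower than 0.03 m/s) (((y of coaster_a in the frame of coat_board between -0.114 and -0.084 m and y of jar in the frame of pocket_rack between 0.08 and 0.118 m) or (y of coaster_a in the frame of coat_board between -0.048 and -0.018 m and y of jar in the frame of pocket_rack between 0.014 and 0.052 m) or (y of coaster_a in the frame of coat_board between 0.018 and 0.048 m and y of jar in the frame of pocket_rack between -0.052 and -0.014 m) or (y of coaster_a in the frame of coat_board between 0.084 and 0.114 m and y of jar in the frame of pocket_rack between -0.118 and -0.08 m)) and x of jar in the frame of pocket_rack between -0.019 and 0.019 m and z of jar in the frame of pocket_rack between 0.001 and 0.009 m and angle between each of jar, dropper, cement, can's own z axis and vertical below 0.12 rad and linear speed of each of jar, dropper, cement, can below 0.03 m/s and ((y of coaster_b in the frame of coat_board between -0.114 and -0.084 m and y of dropper in the frame of pocket_rack between 0.08 and 0.118 m) or (y of coaster_b in the frame of coat_board between -0.048 and -0.018 m and y of dropper in the frame of pocket_rack between 0.014 and 0.052 m) or (y of coaster_b in the frame of coat_board between 0.018 and 0.048 m and y of dropper in the frame of pocket_rack between -0.052 and -0.014 m) or (y of coaster_b in the frame of coat_board between 0.084 and 0.114 m and y of dropper in the frame of pocket_rack between -0.118 and -0.08 m)) and x of dropper in the frame of pocket_rack between -0.019 and 0.019 m and z of dropper in the frame of pocket_rack between 0.001 and 0.009 m and ((y of coaster_c in the frame of coat_board between -0.114 and -0.084 m and y of cement in the frame of pocket_rack between 0.08 and 0.118 m) or (y of coaster_c in the frame of coat_board between -0.048 and -0.018 m and y of cement in the frame of pocket_rack between 0.014 and 0.052 m) or (y of coaster_c in the frame of coat_board between 0.018 and 0.048 m and y of cement in the frame of pocket_rack between -0.052 and -0.014 m) or (y of coaster_c in the frame of coat_board between 0.084 and 0.114 m and y of cement in the frame of pocket_rack between -0.118 and -0.08 m)) and x of cement in the frame of pocket_rack between -0.019 and 0.019 m and z of cement in the frame of pocket_rack between 0.001 and 0.009 m and ((y of coaster_d in the frame of coat_board between -0.114 and -0.084 m and y of can in the frame of pocket_rack between 0.08 and 0.118 m) or (y of coaster_d in the frame of coat_board between -0.048 and -0.018 m and y of can in the frame of pocket_rack between 0.014 and 0.052 m) or (y of coaster_d in the frame of coat_board between 0.018 and 0.048 m and y of can in the frame of pocket_rack between -0.052 and -0.014 m) or (y of coaster_d in the frame of coat_board between 0.084 and 0.114 m and y of can in the frame of pocket_rack between -0.118 and -0.08 m)) and x of can in the frame of pocket_rack between -0.019 and 0.019 m and z of can in the frame of pocket_rack between 0.001 and 0.009 m); the robot touches nothing.
It fails at once if a container is tipped over (leans more than 0.8 rad) (angle between any of jar, dropper, cement, can's own z axis and vertical above 0.8 rad).
It fails at once if a container is dropped (out of the fingers it falls faster than 0.7 m/s, a drop of about 25 mm) ((linear speed of jar above 0.7 m/s and contact force between the fingers and jar below 0.05 N) or (linear speed of dropper above 0.7 m/s and contact force between the fingers and dropper below 0.05 N) or (linear speed of cement above 0.7 m/s and contact force between the fingers and cement below 0.05 N) or (linear speed of can above 0.7 m/s and contact force between the fingers and can below 0.05 N)).
It fails at once if the tape, the craft knife or the spray bottle is moved more than 25 mm (distance of any of tape, knife, sprayer from where it was at the start of the episode above 0.025 m).
It also fails if it takes over 102 s, if anything falls off the work surface, if the arm or the gripper's body presses on something with over 40 N, if the wrist force passes 120 N, or if a joint passes its speed limit or range.

## Working session

There is one attempt and no reset: what is moved stays moved. The work goes in short steps, each a Python script; the robot and the scene stay as the last script left them, time stands still between calls to the robot, and variables do not carry over. Pictures are saved under pics/ and viewed, at most 14 in all, crops included, and the job is handed in when it is done.

```bash
ls; mkdir -p pics; python3 - <<'E'
from cell import manip,cams
import cv2,numpy as np
for n in("scene","side"):
    c=cams.capture(n); cv2.imwrite(f"pics/{n}0.png",c["image"]); np.savez(f"{n}0.npz",**c)
    print(n,c["intrinsics"],c["k1"],c["position"],c["orientation"])
c=cams.capture("wrist");print(c["T_tool_cam"],c["intrinsics"],c["k1"])
s=manip.state();print(s["clock"],s["tcp_rot"],s["gripper_width"])
E
```

```text
pics
scene [[621.50166138   0.         329.70096219]
 [  0.         621.50166138 236.90200373]
 [  0.           0.           1.        ]] -0.19588186880166977 [ 1.45847856 -0.55739547  1.4467033 ] [-2.29790115 -1.17515219  0.38036666]
side [[540.99572554   0.         317.303181  ]
 [  0.         540.99572554 242.11968542]
 [  0.           0.           1.        ]] 0.023195236986111936 [0.39715643 0.76825836 0.98433646] [-0.42679056  2.80912606 -1.04872709]
[[-3.24614118e-04 -9.56218340e-01 -2.92654031e-01  7.60611154e-02]
 [ 9.99999370e-01 -6.24916883e-04  9.32647573e-04 -5.39065985e-04]
 [-1.07469916e-03 -2.92653543e-01  9.56217940e-01 -1.45632048e-01]
 [ 0.00000000e+00  0.00000000e+00  0.00000000e+00  1.00000000e+00]] [[365.31620347   0.         323.51712799]
 [  0.         365.31620347 238.81141978]
 [  0.           0.           1.        ]] 0.026463543638092196
0.15 [-6.82090437e-01 -3.06622755e+00  2.54956560e-03] 0.08776768625447515
```

View pics/scene0.png

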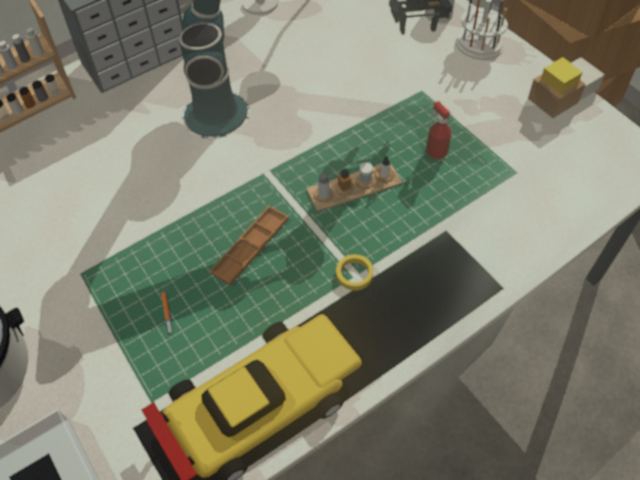

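View pics/side0.png

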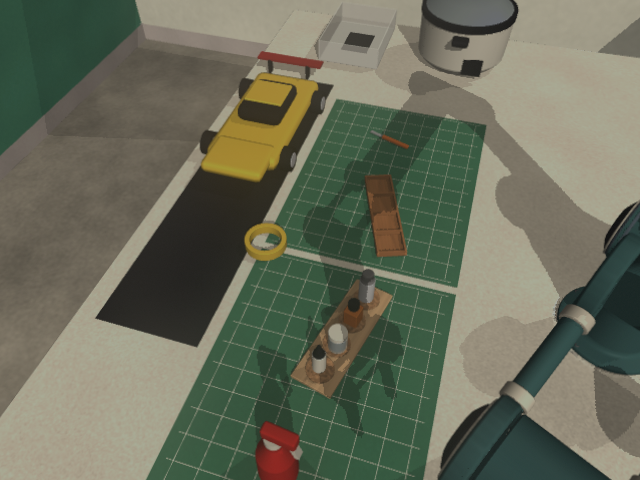

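The scene view shows the board with the containers at (355,185), the rack at (250,245), the tape at (354,270), the knife at (167,310) and the sprayer at (439,135). In the side view the order from the robot's left is dropper (319,360), jar (338,339), cement (354,313), can (368,287). The rack corners there are (367,177), (391,174), (406,254) and (376,257).

```bash
cat > h.py <<'E'
import numpy as np,cv2
from scipy.spatial.transform import Rotation as Ro
from cell import manip,inverse_kinematics,cams,order
def ray(c,px):
    K=c["intrinsics"];k=float(c["k1"]);px=np.array(px,float)
    return cv2.undistortPoints(px.reshape(-1,1,2),K,np.array([k,0,0,0.])).reshape(-1,2)
def to_plane(c,px,z,T):
    """pixels -> world points on the plane at height z; T camera-to-world"""
    d=np.c_[ray(c,px),np.ones(len(px))]@T[:3,:3].T; o=T[:3,3]
    return o+d*((z-o[2])/d[:,2])[:,None]
def pose(p,r):
    T=np.eye(4);T[:3,:3]=Ro.from_rotvec(r).as_matrix();T[:3,3]=p;return T
def project(c,P,T):
    Q=(np.asarray(P)-T[:3,3])@T[:3,:3]; s=Q[:,:2]/Q[:,2:]
    s=s*(1+float(c["k1"])*(s**2).sum(1))[:,None]
    return s@c["intrinsics"][:2,:2].T+c["intrinsics"][:2,2]
def down(yaw):
    """tool down, closing axis y at world angle yaw"""
    y=np.array([np.cos(yaw),np.sin(yaw),0]);z=np.array([0,0,-1.])
    return Ro.from_matrix(np.c_[np.cross(y,z),y,z]).as_rotvec()
def wrist(name):
    s=manip.state();c=cams.capture("wrist");T=pose(s["tool_pos"],s["tcp_rot"])@c["T_tool_cam"]
    cv2.imwrite(f"pics/{name}.png",c["image"]);np.savez(f"{name}.npz",T=T,**c);return c,T
E
python3 - <<'E'
from h import *
for n,d in dict(side=dict(board=([(354,281),(392,296),(330,397),(292,376)],.01),rack=([(367,177),(391,174),(406,254),(376,257)],.015),
   spray=([(277,450)],.1),tape=([(266,241)],.025),knife=([(377,133),(409,146)],.009)),
   scene=dict(board=([(308,195),(393,166),(405,180),(318,209)],.01),rack=([(272,208),(288,217),(230,283),(213,272)],.015),spray=([(438,155)],.0),tape=([(354,270)],.025))).items():
    c=np.load(n+"0.npz");T=pose(c["position"],c["orientation"])
    for k,(px,z) in d.items(): 
        P=to_plane(c,px,z,T)[:,:2];print(n,k,P.round(3).tolist(),P.mean(0).round(3))
s=manip.state();print(Ro.from_rotvec(s["tcp_rot"]).as_matrix().round(2))
E
```

```text
side board [[0.544, 0.048], [0.454, 0.063], [0.517, 0.328], [0.601, 0.309]] [0.529 0.187]
side rack [[0.599, -0.29], [0.541, -0.32], [0.448, -0.059], [0.513, -0.03]] [ 0.525 -0.175]
side spray [[0.562, 0.482]] [0.562 0.482]
side tape [[0.77, 0.007]] [0.77  0.007]
side knife [[0.618, -0.488], [0.519, -0.457]] [ 0.568 -0.472]
scene board [[0.48, 0.047], [0.54, 0.322], [0.605, 0.316], [0.54, 0.041]] [0.541 0.181]
scene rack [[0.462, -0.067], [0.516, -0.047], [0.608, -0.295], [0.551, -0.316]] [ 0.534 -0.181]
scene spray [[0.581, 0.473]] [0.581 0.473]
scene tape [[0.775, -0.005]] [ 0.775 -0.005]
[[-0.91  0.42 -0.  ]
 [ 0.42  0.91 -0.  ]
 [ 0.   -0.   -1.  ]]
```

```bash
python3 - <<'E'
from h import *
manip.move_pose([.533,.215,.25],down(-.22));print(manip.state()["joint_pos"]); wrist("wb")
manip.move_pose([.53,-.145,.25],down(.34));print(manip.state()["joint_pos"],manip.state()["clock"]); wrist("wr")
E
```

```text
[3.41402396e-01 6.83501499e-02 1.80923297e+00 4.47333260e-04
 1.26392687e+00 5.59874103e-01]
[-3.11063253e-01  1.94760152e-02  1.86013656e+00  5.12785309e-04
  1.26197488e+00 -6.51679354e-01] 3.2583
```

View pics/wb.png

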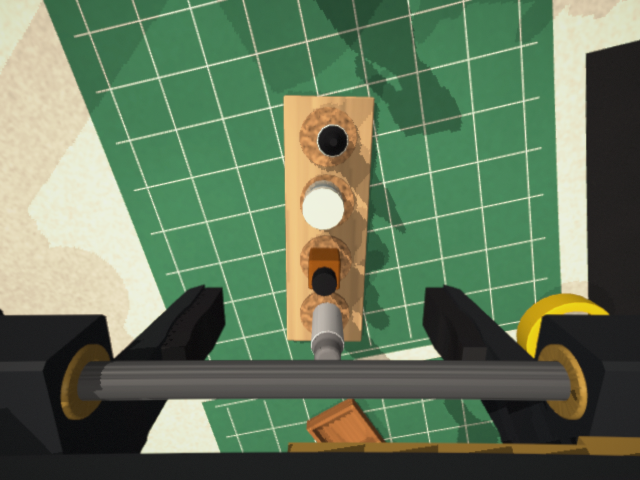

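View pics/wr.png

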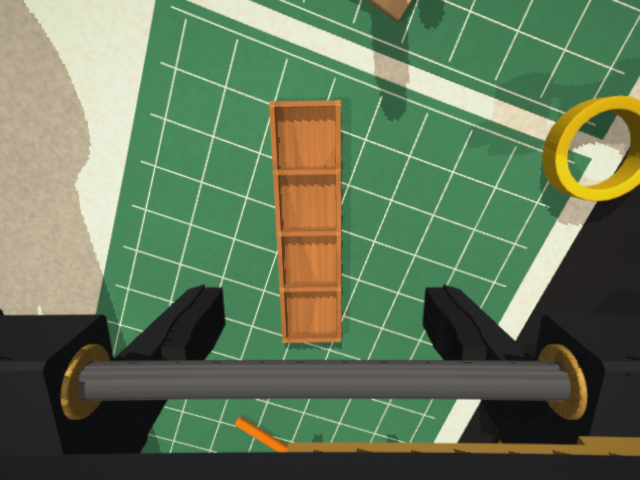

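The wrist view of the board shows its corners at about (284,96), (374,97), (361,341) and (287,341). The containers run dropper (332,141), jar (323,205), cement cap (324,280), can cap (327,345). The rack corners in the other view are about (270,102), (341,101), (342,342), (284,343). I'll fit the poses and check them on an overlay.

```bash
cat > fit.py <<'E'
from h import *
def fit(c,T,px,z,lx,ly):
    # px: corners image TL,TR,BR,BL = (-x,+y),(+x,+y),(+x,-y),(-x,-y)
    P=to_plane(c,px,z,T)[:,:2]; M=np.array([[-lx,ly],[lx,ly],[lx,-ly],[-lx,-ly]])/2
    m=P.mean(0);Q=P-m; a=np.arctan2((M[:,0]*Q[:,1]-M[:,1]*Q[:,0]).sum(),(M*Q).sum())
    R=np.array([[np.cos(a),-np.sin(a)],[np.sin(a),np.cos(a)]])
    print("center",m.round(4),"yaw",a.round(4),"resid mm",((P-m-M@R.T)*1e3).round(1).tolist())
    return m,a,R
def w(m,R,p,z): return np.r_[m+R@p,z]
if __name__=="__main__":
    ims=[]
    for n,px,z,l in(("wb",[(284,96),(374,97),(361,341),(287,341)],.01,(.09,.276)),("wr",[(270,102),(341,101),(342,342),(284,343)],.015,(.07,.269))):
        c=np.load(n+".npz");T=c["T"];m,a,R=fit(c,T,px,z,*l)
        x0,y0,S=250,85,4
        im=cv2.resize(c["image"][y0:y0+270,x0:x0+150],None,fx=2.2,fy=2.2,interpolation=cv2.INTER_CUBIC)
        def draw(P,col):
            q=((project(c,P,T)-[x0,y0])*2.2+.6); cv2.polylines(im,[np.round(q*16).astype(np.int32)],True,col,1,cv2.LINE_AA,4)
        lx,ly=np.array(l)/2
        draw([w(m,R,p,z) for p in[(-lx,ly),(lx,ly),(lx,-ly),(-lx,-ly)]],(255,0,255))
        t=np.linspace(0,2*np.pi,40)
        for y in(-.099,-.033,.033,.099):
            if n=="wb": draw([w(m,R,np.array([.029*np.cos(u),y+.029*np.sin(u)]),.016) for u in t],(255,255,0))
            else: draw([w(m,R,np.array([sx*.030,y+sy*.0305]),.005) for sx,sy in((1,1),(1,-1),(-1,-1),(-1,1))],(255,255,0))
        ims.append(im)
        if n=="wb":
            for k,p,h in(("dropper",(332.5,141),.070),("jar",(323,205),.068),("cementcap",(324,280),.082),("can",(327,345),.101)):
                P=to_plane(c,[p],h,T)[0,:2]; print(k,(R.T@(P-m)).round(4))
    cv2.imwrite("pics/ov.png",np.hstack(ims))
E
python3 fit.py
```

```text
center [0.5281 0.1828] yaw -0.2353 resid mm [[0.7, -1.1], [-0.7, -0.2], [-0.3, 1.5], [0.3, -0.1]]
dropper [0.0031 0.0974]
jar [-0.0042  0.041 ]
cementcap [-0.0021 -0.027 ]
can [ 0.0015 -0.0836]
center [ 0.5275 -0.1823] yaw 0.3587 resid mm [[0.4, 0.2], [-0.3, -0.4], [-0.5, -0.1], [0.4, 0.3]]
```

View pics/ov.png

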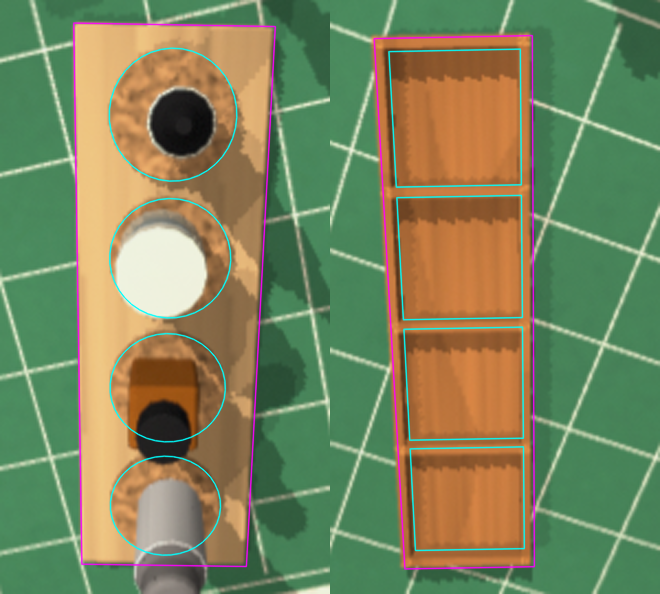

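```bash
python3 - <<'E'
from fit import *
c=np.load("wb.npz");T=c["T"];m,a,R=fit(c,T,[(284,96),(374,97),(361,341),(287,341)],.01,.09,.276)
f=lambda u,v:(250+u/2.2,85+v/2.2)
for k,p,h in(("dropper",(181,123),.071),("jar",(161,271),.068),("cementcap",(163,432),.082),("ceTL bottom",(133,360),.016),("ceTR bottom",(197,360),.016),("ceBL top",(127,445),.06),("ceBR top",(199,447),.06),("can bottom back",(170,480),.016)):
    P=to_plane(c,[f(*p)],h,T)[0,:2]; print(k,(R.T@(P-m)).round(4))
E
```

```text
center [0.5281 0.1828] yaw -0.2353 resid mm [[0.7, -1.1], [-0.7, -0.2], [-0.3, 1.5], [0.3, -0.1]]
dropper [0.0029 0.0975]
jar [-0.0039  0.038 ]
cementcap [-0.002  -0.0283]
ceTL bottom [-0.017  -0.0185]
ceTR bottom [ 0.0149 -0.018 ]
ceBL top [-0.0181 -0.0446]
ceBR top [ 0.0147 -0.0451]
can bottom back [ 0.0027 -0.0841]
```

```bash
cat > pp.py <<'E'
from fit import *
def rot(a): return np.array([[np.cos(a),-np.sin(a)],[np.sin(a),np.cos(a)]])
MB,AB=np.array([.5281,.1828]),-.2353; MR,AR=np.array([.5275,-.1823]),.3587
def pickplace(name,bxy,ry,g,N=18):
    p=MB+rot(AB)@np.array(bxy); q=MR+rot(AR)@np.array([0,ry])
    zt=g-.019; up=.135+zt
    manip.move_pose(np.r_[p,.17],down(AB)); manip.set_gripper(.07)
    manip.move_linear(np.r_[p,.016+zt],rate=.12)
    manip.set_gripper(0,force=N); s=manip.state(); w=s["gripper_width"]; f=s["grasp_force"]
    manip.move_linear(np.r_[p,up],rate=.12)
    print(name,"grip width",w,manip.state()["gripper_width"],"force",f,"t",manip.state()["clock"])
    if manip.state()["gripper_width"]<.02: raise SystemExit("lost")
    manip.move_pose(np.r_[q,up],down(AR))
    manip.move_linear(np.r_[q,.03+zt],rate=.12); manip.move_linear(np.r_[q,.0058+zt],rate=.03)
    print("contact",np.round(manip.state()["contact_force"],2))
    manip.set_gripper(w+.02); manip.move_linear(np.r_[q,.17],rate=.12)
    print("done",manip.state()["clock"])
E
python3 - <<'E'
from pp import *
pickplace("can",(.0025,-.1),.099,.045)
c=cams.capture("side");cv2.imwrite("pics/s1.png",cv2.resize(c["image"][130:430,240:440],None,fx=2,fy=2))
E
```

```text
can grip width 0.033357215643569894 0.033432836907678905 force 17.99999350681901 t 7.7333
contact [-0.94  0.43 -1.2 ]
done 12.4
```

View pics/s1.png

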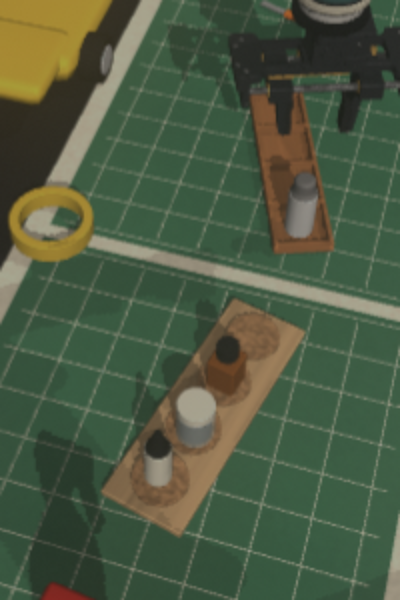

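The can stands upright in the left pocket at about (302,205), and the other three are undisturbed. Next are the cement, jar and dropper.

```bash
python3 - <<'E'
from pp import *
pickplace("cement",(-.0015,-.031),.033,.034)
pickplace("jar",(-.004,.038),-.033,.034)
pickplace("dropper",(.003,.0975),-.099,.042,12)
manip.move_pose([.53,-.145,.27],down(.34)); wrist("we")
c=cams.capture("side");a=cv2.resize(c["image"][130:330,300:440],(420,600))
w=cv2.imread("pics/we.png")[80:360,220:400];cv2.imwrite("pics/e.png",np.hstack([a,cv2.resize(w,(380,600))]))
E
```

```text
cement grip width 0.03186520792593177 0.03205906588587386 force 17.999148946255445 t 17.0
contact [-0.4  -0.62 -0.56]
done 22.025
jar grip width 0.039421329543355525 0.03950884669264536 force 18.000040473416448 t 26.8917
contact [ 0.11 -0.83 -1.67]
done 32.35
dropper grip width 0.027664629463662122 0.027239278271492754 force 11.9993961090222 t 37.5917
contact [ 0.13 -0.16 -0.45]
done 43.375
```

View pics/e.png

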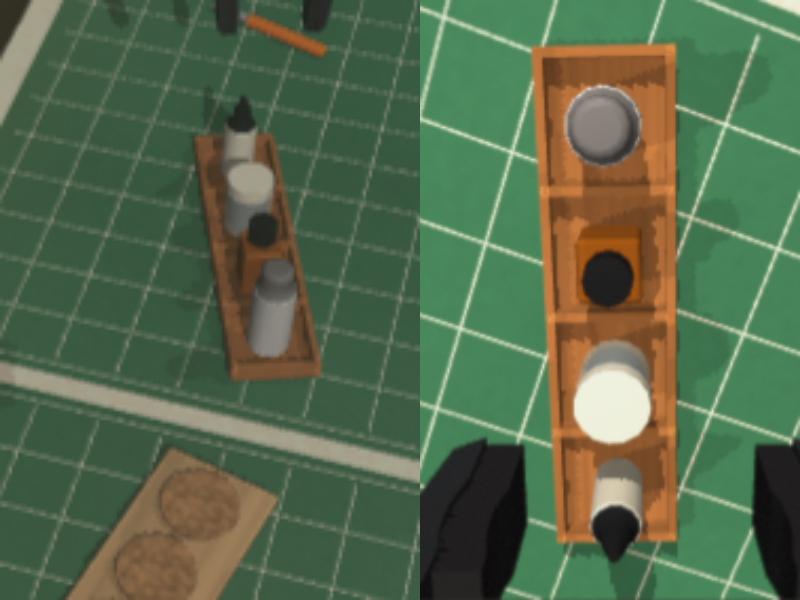

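The four containers stand upright and centred in their pockets: can (600,125), cement (608,270), jar (612,395), dropper (615,500). From left to right that is can, cement, jar, dropper, and the gripper is clear of them, so I'm handing in the job.

```bash
python3 -c "
from cell import order
print(order.close_job())"
```

```text
the job is handed in; nothing more can be done
None
```

I moved all four containers into the rack in reverse order (left to right: can, cement, jar, dropper), upright and released, and handed in the job at about 45 s of the allowed 102 s; the verdict was not reported back.

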